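# Close and pin the reagent case

### The arm

A 6-joint arm with a two-finger parallel gripper is mounted at the origin on the work surface. World frame = base frame: x ahead of the robot, y to its left, z up, the work surface at z = 0. Lengths are in m, angles in rad, forces in N, time in s.
With the tool pointing down it reaches from about 0.375 to 0.75 m from the base axis. Payload 9 kg.
Tool frame: the origin (TCP) lies at the very end of the fingers, on their centre line; the grasp point (between the pads) lies behind it (robot.pinch_z is the z of the grasp point in the tool frame, in m); z points along the fingers, y is the line along which they close (so a half turn about z gives the same grasp; the last joint's range is limited). The gripper opens to 85 mm and grips with 20 to 120 N. Pads are 22 mm wide; open, the fingers measure 114 mm over their backs; the gripper's body (76 mm by 85 mm) begins 54 mm behind the grasp point. The pads swing forward as they close: fully open they stand 13 mm farther back than shut.
Start: joints at [-1.524, 0.104, 0.097, 1.564, 0, 1.353], TCP at [0.157, -0.579, 0.231] pointing down, gripper open.
Joint ranges: [-2.99, 2.99], [-0.84, 1.86], [-1.1, 1.16], [-1.84, 2.11], [-1.51, 1.56], [-3.14, 3.14]. Speed limits (rad/s): [2.22, 2.22, 2.57, 3.14, 3.14, 3.14].

### API

Orientations are given as a unit quaternion [w, x, y, z].
In Python, from workcell import robot gives the robot as it stands. The module is installed in compiled form; this text tells all that it offers.
- The arm moves only by the tool jog_arm, never from a script. Its argument "deltas" is a list that holds one entry, the list of rows, each a list of 6 numbers: the shift along the world's x, y, z each as a share of 10 cm, from -1 to 1, then the turn, a rotation vector about the world's x, y, z each as a share of 1.5 rad, from -1 to 1. In form: [[[x, y, z, ax, ay, az], ...]]. A call has 1 to 5 rows; each row is the pose to reach, as a shift and turn from the pose commanded when the call began; what a row does not reach only later rows make up. A row lasts 1/12 s, in which the tool goes at most 41.7 mm and 7.16 degrees, less where a joint would pass 70% of its speed; a pose out of reach is approached as far as the arm can. A call with a number of a shift or a turn outside -1 to 1 is refused whole. A call with a gripper value outside its range is refused whole. "claw" is the opening, from 0 (shut) to 1 (fully open), set as the call begins (left out, the last holds). The fingers move at their own pace and stop on an object; "force" is the grip in N (left out, the last holds). Time passes only in rows, so rows that repeat a pose let the fingers close. It gives the time, the measured TCP pose, the force, the opening and the grip force at its end, in the units of the state.
- robot.read_state(): the state, without advancing time (a new reading comes with each control period).
- robot.capture(name): name is "scene" or "top" or "wrist"; returns the picture (384x512x3 uint8, red, green, blue); there is no depth.
- robot.camera_params(name): a dict with "fov_y" (degrees; the focal length in pixels is half the picture's height over the tangent of half this angle, whatever the lens; pixels are square), "cx", "cy" (the principal point, pixels), "distortion" ([k1, k2, p1, p2, k3] as OpenCV has them; the pictures are not rectified), "rvec" (rotation vector, rad) and "tvec" (3), from world to camera coordinates, as OpenCV has them; the wrist camera has in their place "hand_eye" (4x4, takes a point from camera to tool coordinates, whose origin is the TCP and whose axes are the flange's). Camera axes: x right, y down, z forward; pixel columns grow to the right and rows downward; lengths in m; the calibration is good to about 2 mm. A picture is of the moment at which its call begins: read the wrist's pose just before it. camera_params takes no time and is no camera call.
- robot.finish_job(): hands the job in; it is judged then, once.
The state is a dict: "clock": time; "joint_positions": joint angles; "qvel": joint speeds; "joint_torque": joint torques, N m; "position": TCP position; "tool_rot": TCP orientation; "force": force on the tool from outside, world axes, zero at the start; "moment": the same for the moment, N m; "width": finger opening in m; "grip_force": force on a finger pad.
Only numpy, scipy, OpenCV 4.12 (cv2) and the standard library are available. Lean on these libraries where they do the work, as an engineer would, in place of code of your own. Each camera call takes 0.05 s, during which the arm holds its last target. There are 200 camera calls.

### The job

The portable reagent case has been loaded. Shut its lid fully, then push the red-headed pin all the way through the hasp, through the lid's lug and both sides of the fork, until the head sits against the fork. Do not knock over the two bottles that stand beside the case.

Things in the scene. Friction and masses are not known exactly. Their poses are not given: they have to be found in the camera images.
- case: Plywood case, fixed to the table, 180 (its x) by 260 (its y) by 110 mm high without the lid. Origin: centre of its underside. Its +x face, turned away from the robot, carries the hasp: an aluminium fork with a bore along the case's y axis, 125 mm in +x from the origin (35 mm clear of the face) and 85 mm above the table.
- lid (a joint): Angle of the plywood lid in rad: 0 is shut (its stop), 1.2 fully open; starts partly open. It is shut by pushing its outer face over, away from the robot, and down. The hinge is stiff: the lid stays where it is left and takes 1 to 4 N at its free edge to shut. Lid 180 by 260 by 10 mm, its top 120 mm above the table when shut.
- lid_hinge (a point): Middle of the lid's hinge line, which runs along the case's y at its top edge near the robot, 110 mm above the table, 90 mm in -x from the case's origin. Axes as the case. The lid's outer face is 10 mm off the hinge line.
- lid_edge (a point): Middle of the lid's free edge on its outer (top) face, 180 mm from the hinge; moves with the lid.
- lug_hole (a point): Centre of the hole (16.6 mm) in the steel lug, 16 mm thick along y, that hangs from a tongue at the middle of the lid's free edge; the tongue reaches 53 mm past the edge. Moves with the lid; shut, the lug is in the fork's gap with its hole on the bore axis.
- pin: Loose steel pin, red head. Shank 12 mm across, 105 mm long along its +y axis, end tapered; head 32 mm across, 14 mm thick, on the -y end. Origin: on the axis at the head's inner face, which seats. It starts with its end in the long fork block, head 55 to 71 mm short of it, drooping a few mm; its polished shank slides easily (friction 0.15) and goes home when pushed to +y of the case.
- pin_head (a point): Centre of the outer, flat end face of the pin's head (the face to push), 14 mm from the pin's origin.
- bore_mouth (a point): Centre of the bore at the outer (-y) face of the fork's long block, where the pin's head seats; axes as the case (y into the bore). From here along +y: long block 55 mm (bore 13.2), gap 24 mm for the lid's lug, second cheek 18 mm (bore 15.6). Both are 36 by 36 mm round the bore, tops 103 mm above the table.
- amber_bottle: Amber bottle, 60 mm across, 120 mm high, standing to the +y side of the case. Origin: centre of its underside.
- white_bottle: White bottle, 56 mm across, 110 mm high, standing to the -y side of the case. Origin: centre of its underside.
Mind the look-alikes: they are no part of the job. Several things have the shape of the pin; the one meant has the colours described above.

How it is judged:
On the way, in this order (a step that is already met when the one before it is completed fails the run):
1. the lid is shut while the pin is still short of the lug (value of joint lid below 0.025 rad and y of pin in the frame of bore_mouth below -0.045 m), for 0.2 s.
2. the pin is pushed home (y of pin in the frame of bore_mouth above -0.004 m), for 0.2 s.
At the end, for the whole second after the job is handed in: The lid is shut (within 0.025 rad of its stop), the pin runs through fork and lug (axis within 4 mm and 0.06 rad of the bore, within 5 mm of the lug hole's centre), its head is within 4 mm of the fork's face, it is at rest, and both bottles stand upright (value of joint lid below 0.025 rad and y of pin in the frame of bore_mouth above -0.004 m and x of pin in the frame of bore_mouth between -0.004 and 0.004 m and z of pin in the frame of bore_mouth between -0.004 and 0.004 m and angle between the y axis of pin and the y axis of case, either way round below 0.06 rad and x of lug_hole in the frame of pin between -0.005 and 0.005 m and z of lug_hole in the frame of pin between -0.005 and 0.005 m and linear speed of pin below 0.01 m/s and angle between each of amber_bottle, white_bottle's own z axis and vertical below 0.3 rad); the robot touches nothing.
It fails at once if a bottle beside the case is knocked over (angle between any of amber_bottle, white_bottle's own z axis and vertical above 0.7 rad).
It also fails if it takes over 48 s, if anything falls off the work surface, if the arm or the gripper's body presses on something with over 40 N, if the wrist force passes 120 N, or if a joint passes its speed limit or range.

## Working session

There is one attempt and no reset: what is moved stays moved. The work goes in short steps, Python scripts to look and compute and a tool call to move; the robot and the scene stay as the last step left them, time stands still between calls to the robot, and variables do not carry over. Pictures are saved under pics/ and viewed, at most 10 in all, crops included, and the job is handed in when it is done.

Besides the shell and the picture viewer there is one more tool, called after "Emit:" as name(argument=value, ...), one argument or row to a line, values as JSON. jog_arm: Moves the arm, as the interface text tells. Shift numbers are shares of 10 cm and turn numbers shares of 1.5 rad, none past 1 either way. Its arguments: {"type":"object","properties":{"deltas":{"type":"array"},"claw":{"type":"number"},"force":{"type":"number"}},"required":["deltas"]}

```bash
mkdir -p pics; cat > h.py <<'E'
import numpy as np, cv2
from workcell import robot
def cam(n):
    p=robot.camera_params(n); f=192/np.tan(np.radians(p['fov_y'])/2)
    K=np.array([[f,0,p['cx']],[0,f,p['cy']],[0,0,1.]]); D=np.array(p['distortion'],float)
    return K,D,np.array(p['rvec'],float),np.array(p['tvec'],float)
def proj(n,P):
    K,D,r,t=cam(n); return cv2.projectPoints(np.array(P,float).reshape(-1,1,3),r,t,K,D)[0].reshape(-1,2)
def ray(n,uv):
    K,D,r,t=cam(n); R=cv2.Rodrigues(r)[0]
    x=cv2.undistortPoints(np.array([[uv]],float),K,D)[0,0]
    d=R.T@np.array([x[0],x[1],1]); return -R.T@t, d/np.linalg.norm(d)
def atz(n,uv,z):
    c,d=ray(n,uv); return c+d*(z-c[2])/d[2]
def tri(a,b):
    (c1,d1),(c2,d2)=ray(*a),ray(*b)
    s=np.linalg.lstsq(np.stack([d1,-d2],1),c2-c1,rcond=None)[0]
    p,q=c1+s[0]*d1,c2+s[1]*d2; return (p+q)/2,np.linalg.norm(p-q)
def save(im,n): cv2.imwrite('pics/'+n,im[...,::-1])
E
python3 - <<'E'
from h import *
a=robot.capture('scene');b=robot.capture('top')
np.save('a.npy',a);np.save('b.npy',b)
save(a,'a.png');save(b,'b.png')
for n in('scene','top'):print(n,cam(n),ray(n,(256,192)))
print(robot.read_state(), robot.pinch_z)
E
```

```text
scene (array([[370.44733911,   0.        , 247.79481203],
       [  0.        , 370.44733911, 189.09661641],
       [  0.        ,   0.        ,   1.        ]]), array([-0.04849597,  0.        ,  0.        ,  0.        ,  0.        ]), array([ 1.81529261,  1.95533628, -0.59387419]), array([-0.02737107, -0.44690661,  1.18989049])) (array([1.03385812, 0.09669355, 0.73355425]), array([-0.55568494, -0.0118412 , -0.83130863]))
top (array([[474.32344719,   0.        , 252.11400746],
       [  0.        , 474.32344719, 186.05671825],
       [  0.        ,   0.        ,   1.        ]]), array([-0.19729455,  0.        ,  0.        ,  0.        ,  0.        ]), array([ 2.16357762, -2.21540384,  0.06921637]), array([0.08855583, 0.62933954, 1.10809167])) (array([0.56042336, 0.07486622, 1.14546856]), array([ 0.05010183, -0.00898403, -0.99870371]))
{'clock': 0.1, 'joint_positions': array([-1.52371891e+00,  1.04653637e-01,  9.65610204e-02,  1.56393315e+00,
       -3.57447777e-06,  1.35311054e+00]), 'qvel': array([ 1.73693063e-04, -1.85737436e-03,  7.16204322e-05, -7.78320409e-04,
        1.44212840e-03,  2.51205147e-05]), 'joint_torque': array([ 6.68366891e-03, -5.58208895e+01,  5.04716563e+01,  1.32658827e-02,
       -1.70152498e-04,  3.72742306e-06]), 'position': array([ 0.15700994, -0.57877282,  0.23059957]), 'tool_rot': array([-6.12634502e-04,  9.91250158e-01,  1.31995253e-01,  5.05936576e-05]), 'force': array([ 0.47225318, -0.18206539,  0.6537445 ]), 'moment': array([-0.03529383, -0.03924079, -0.0418778 ]), 'grip_force': 0.0, 'width': 0.08544327805853852} -0.0187
```

View pics/a.png

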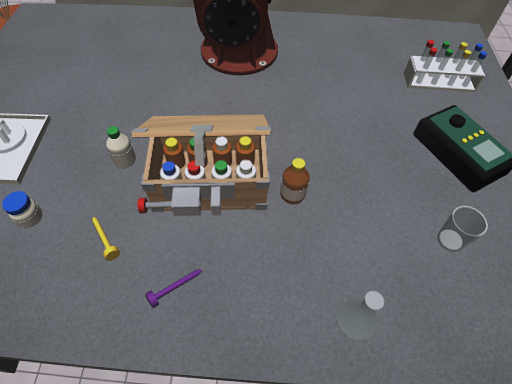

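View pics/b.png

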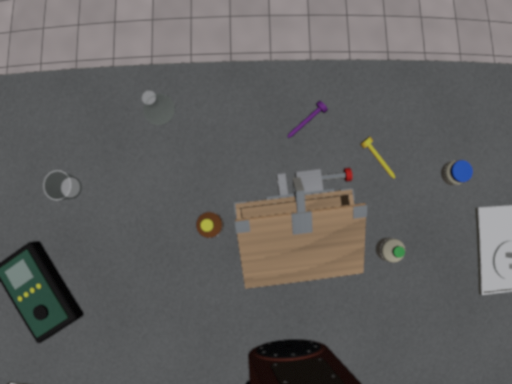

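The red-headed pin is in the fork, at scene (142,205) and top (348,174). The look-alikes are the yellow pin at scene (104,240) / top (378,157) and the purple one at scene (173,287) / top (308,119). Next I'll check this in a close crop.

```bash
python3 - <<'E'
from h import *
a=np.load('a.npy');b=np.load('b.npy')
A=cv2.resize(a[105:225,95:325],None,fx=3.4,fy=3.4,interpolation=cv2.INTER_CUBIC)
B=cv2.resize(b[155:295,190:410],None,fx=3.6,fy=3.6,interpolation=cv2.INTER_CUBIC)
for I,f,u0,v0 in((A,3.4,95,105),(B,3.6,190,155)):
  for k in range(0,240,20):
    cv2.putText(I,str(u0+k),(int(k*f),8),0,.3,(255,255,0));cv2.line(I,(int(k*f),8),(int(k*f),14),(255,255,0))
    cv2.putText(I,str(v0+k),(0,int(k*f)+3),0,.3,(0,255,255))
save(A,'A.png');save(B,'B.png')
E
```

```text
(no output)
```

View pics/A.png

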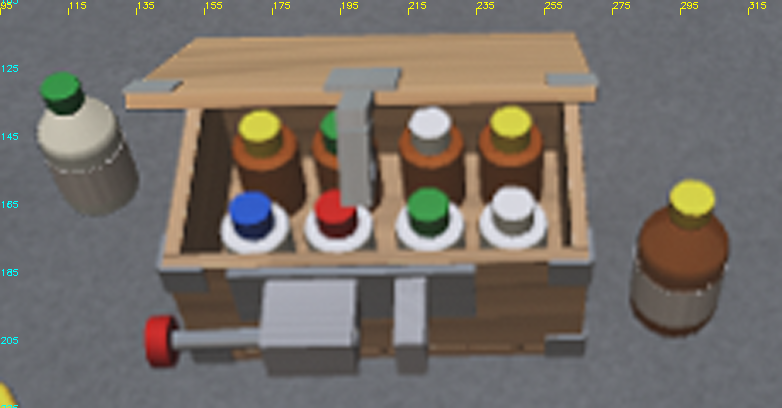

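View pics/B.png

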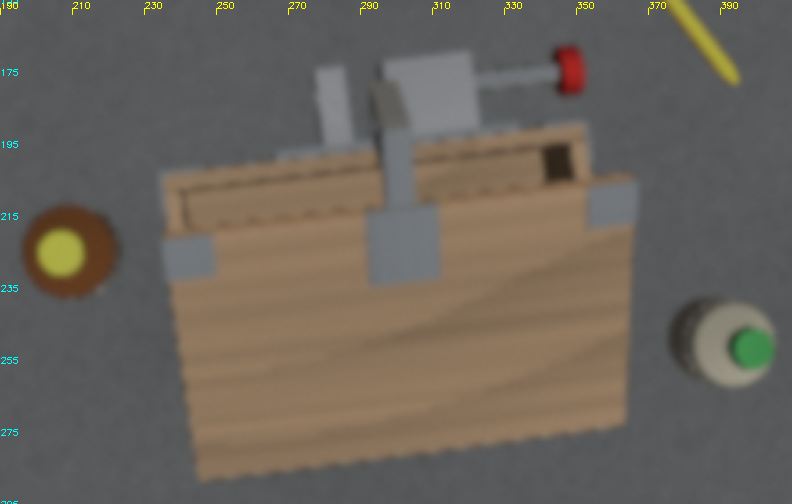

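```bash
cat > fit.py <<'E'
from h import *
from scipy.optimize import least_squares
S=lambda u,v:(95+u/3.4,105+v/3.4); T=lambda u,v:(190+u/3.6,155+v/3.6)
c=.09;w=.13
obs=[('scene',S(160,268),(c,-w,.11)),('scene',S(592,262),(c,w,.11)),('top',T(162,172),(c,w,.11)),('top',T(587,122),(c,-w,.11)),
('top',T(198,480),(0,w,.01,'L')),('top',T(625,423),(0,-w,.01,'L')),('top',T(162,238),(.18,w,.01,'L')),('top',T(636,180),(.18,-w,.01,'L')),
('scene',S(125,95),(.18,-w,.01,'L')),('scene',S(596,86),(.18,w,.01,'L'))]
def case2w(p,P): c_,s_=np.cos(p[2]),np.sin(p[2]); return np.array([p[0]+c_*P[0]-s_*P[1],p[1]+s_*P[0]+c_*P[1],P[2]])
def pt(p,P):
    if len(P)==4:
        s,y,h=P[:3];t=p[3];P=(-.09+s*np.cos(t)-h*np.sin(t),y,.11+s*np.sin(t)+h*np.cos(t))
    return case2w(p,P)
def res(p): return np.concatenate([proj(n,pt(p,P))[0]-uv for n,uv,P in obs])
if __name__=='__main__':
    r=least_squares(res,[.55,0,.1,.4],loss='soft_l1');p=r.x;np.save('p.npy',p)
    print(p,np.round(res(p).reshape(-1,2),1).tolist())
    m=(.125,-.0485-.0185-0,.085)
    H,e=tri(('scene',S(160,341)),('top',T(569,71)));print('head',H,e)
    cy,sy=np.cos(p[2]),np.sin(p[2]);d=H[:2]-p[:2];print('head case',d@[cy,sy],d@[-sy,cy],H[2])
    for nm,P in(('hinge',(-.09,0,.11)),('edge',(.18,0,.01,'L')),('bore0',(.125,0,.085))):print(nm,pt(p,P))
    for n,uv in(('blk',T(469,51)),('blk',T(383,62)),('chk',T(317,68)),('chk',T(342,66))):
        X=atz('top',uv,.103);d=X[:2]-p[:2];print(n,d@[cy,sy],d@[-sy,cy])
    for n,uv,z in(('amber',T(62,253),.12),('white',T(752,348),.11)):
        X=atz('top',uv,z);d=X[:2]-p[:2];print(n,X,d@[cy,sy],d@[-sy,cy])
E
python3 fit.py
```

```text
[ 0.51249234 -0.02614265  0.09653728  0.61303515] [[0.2, -0.1], [-0.7, -0.4], [0.0, 0.2], [-0.9, -0.2], [0.1, -0.3], [-0.2, 0.2], [0.3, -0.1], [-0.2, -0.2], [-0.2, -0.4], [0.2, 0.2]]
head [ 0.64826881 -0.14554179  0.08012208] 0.0013202558670572504
head case 0.12363570760175002 -0.13193035418350899 0.08012207820887007
hinge [ 0.42291139 -0.03481751  0.11      ]
edge [ 0.56372216 -0.02118164  0.22174252]
bore0 [ 0.63691033 -0.01409422  0.085     ]
blk 0.14175094796520055 -0.06604159757490469
blk 0.14131041734208438 -0.012366812022896374
chk 0.14247827497133342 0.028388813978128116
chk 0.14186826437646533 0.012990693109334445
amber [0.542318   0.17277751 0.12      ] 0.04886018850471398 0.1951191443302275
white [ 0.47192627 -0.24864504  0.11      ] -0.06182362204895893 -0.2175563402210452
```

Both views confirm the pin with the red head at crop A (160,341) and crop B (569,71). The case is fitted to under 1 px, with the lid at 0.61 rad. Now I'll move over the lid with the fingers shut.

Emit:
jog_arm(
  deltas=[
    [[0.1,0.2,0.3,0,0,-0.05],[0.3,0.45,0.6,0,0,-0.1125],[0.66,0.93,0.7,0,0,-0.1125],[0.66,0.93,0.7,0,0,-0.1125]],
  ],
  claw=0,
  force=40,
)

```text
clock: 0.43
position: [0.2248, -0.4842, 0.3038]
tool_rot: [0.001, 0.999, 0.048, 0.001]
force: [-0.3, -0.7, -0.1]
width: 0.0388
grip_force: 0.0
```

Emit:
jog_arm(
  deltas=[
    [[0.2,0.3,0,0,0,0],[0.45,0.6,0,0,0,0],[0.66,0.93,0,0,0,0],[0.66,0.93,0,0,0,0]],
  ],
)

```text
clock: 0.77
position: [0.2919, -0.3885, 0.3021]
tool_rot: [-0.0, 0.999, 0.05, 0.001]
force: [-0.2, 0.8, 0.4]
width: 0.0001
grip_force: 0.0
```

Emit:
jog_arm(
  deltas=[
    [[0.2,0.3,0,0,0,0],[0.45,0.6,0,0,0,0],[0.66,0.93,0,0,0,0],[0.66,0.93,0,0,0,0]],
  ],
)

```text
clock: 1.1
position: [0.3576, -0.2953, 0.3017]
tool_rot: [-0.001, 0.999, 0.05, 0.001]
force: [-0.5, -0.4, 0.1]
width: 0.0002
grip_force: 0.0
```

Emit:
jog_arm(
  deltas=[
    [[0.2,0.3,0,0,0,0],[0.45,0.6,0,0,0,0],[0.66,0.93,0,0,0,0],[0.66,0.93,0,0,0,0]],
  ],
)

```text
clock: 1.43
position: [0.4234, -0.2021, 0.3014]
tool_rot: [-0.001, 0.999, 0.051, 0.0]
force: [0.4, 0.1, -0.4]
width: -0.0002
grip_force: 0.0
```

Emit:
jog_arm(
  deltas=[
    [[0.2,0.3,0,0,0,0],[0.45,0.6,0,0,0,0],[0.66,0.93,0,0,0,0],[0.66,0.93,0,0,0,0]],
  ],
)

```text
clock: 1.77
position: [0.4891, -0.1091, 0.3009]
tool_rot: [-0.001, 0.999, 0.051, 0.0]
force: [0.9, -0.6, -0.1]
width: -0.0003
grip_force: 0.0
```

Emit:
jog_arm(
  deltas=[
    [[0.2,0.3,0,0,0,0],[0.45,0.6,0,0,0,0],[0.66,0.93,0,0,0,0],[0.66,0.93,0,0,0,0],[0.66,0.93,0,0,0,0]],
  ],
)

```text
clock: 2.18
position: [0.5533, -0.0196, 0.3005]
tool_rot: [-0.0, 0.999, 0.05, -0.001]
force: [-1.0, -1.0, 0.5]
width: -0.0001
grip_force: 0.0
```

Emit:
jog_arm(
  deltas=[
    [[-0.2,0,-0.3,0,0,0],[-0.2,0,-0.6,0,0,0],[-0.2,0,-0.9,0,0,0],[-0.2,0,-1,0,0,0]],
  ],
)

```text
clock: 2.52
position: [0.5309, -0.0218, 0.1973]
tool_rot: [-0.001, 0.999, 0.047, -0.002]
force: [-0.6, -0.2, 3.6]
width: 0.0002
grip_force: 1.5
```

Emit:
jog_arm(
  deltas=[
    [[0.05,0,-0.12,0,0,0],[0.1,0,-0.24,0,0,0],[0.15,0,-0.36,0,0,0],[0.2,0,-0.48,0,0,0],[0.2,0,-0.48,0,0,0]],
  ],
)

```text
clock: 2.93
position: [0.5533, -0.0213, 0.1509]
tool_rot: [-0.0, 0.999, 0.048, -0.001]
force: [0.3, 0.5, -0.2]
width: -0.0002
grip_force: 0.0
```

Emit:
jog_arm(
  deltas=[
    [[0.05,0,-0.08,0,0,0],[0.05,0,-0.16,0,0,0],[0.05,0,-0.24,0,0,0],[0.05,0,-0.27,0,0,0],[0.05,0,-0.29,0,0,0]],
  ],
)

```text
clock: 3.35
position: [0.558, -0.0211, 0.1238]
tool_rot: [0.0, 0.999, 0.048, -0.0]
force: [1.0, -0.3, 2.2]
width: 0.0001
grip_force: 1.1
```

Emit:
jog_arm(
  deltas=[
    [[0,0,-0.01,0,0,0],[0,0,-0.02,0,0,0],[0,0,-0.02,0,0,0]],
  ],
)

```text
clock: 3.6
position: [0.558, -0.0211, 0.1224]
tool_rot: [0.0, 0.999, 0.048, 0.0]
force: [0.4, -0.9, 0.1]
width: -0.0001
grip_force: 0.3
```

Emit:
jog_arm(
  deltas=[
    [[0,0,-0.015,0,0,0],[0,0,-0.03,0,0,0],[0,0,-0.03,0,0,0]],
  ],
)

```text
clock: 3.85
position: [0.5582, -0.0211, 0.12]
tool_rot: [0.0, 0.999, 0.048, 0.0]
force: [-1.2, 0.2, 7.4]
width: -0.0003
grip_force: 3.7
```

Emit:
jog_arm(
  deltas=[
    [[0,0,-0.01,0,0,0],[0,0,-0.01,0,0,0],[0,0,-0.01,0,0,0]],
  ],
)

```text
clock: 4.1
position: [0.5583, -0.0212, 0.12]
tool_rot: [0.0, 0.999, 0.048, 0.001]
force: [-3.6, 0.8, 14.1]
width: 0.0001
grip_force: 6.9
```

Force rises while z stays at 0.120, so the lid is shut. I'll raise the arm and go to a spot beyond the head on the −y side.

Emit:
jog_arm(
  deltas=[
    [[0,0,0.3,0,0,0],[0,0,0.6,0,0,0],[0.1,-0.2,0.8,0,0,0],[0.3,-0.5,0.8,0,0,0],[0.5,-0.85,0.8,0,0,0]],
  ],
)

```text
clock: 4.52
position: [0.6092, -0.1062, 0.2004]
tool_rot: [0.001, 0.999, 0.049, 0.001]
force: [0.6, -0.4, -0.9]
width: 0.0003
grip_force: 0.0
```

Emit:
jog_arm(
  deltas=[
    [[0.2,-0.3,0,0,0,0],[0.35,-0.6,0,0,0,0],[0.47,-0.92,0,0,0,0],[0.47,-0.92,0,0,0,0],[0.47,-0.92,0,0,0,0]],
  ],
)

```text
clock: 4.93
position: [0.6546, -0.1997, 0.1966]
tool_rot: [-0.001, 0.999, 0.047, -0.001]
force: [-0.1, 0.1, -0.3]
width: -0.0
grip_force: 0.0
```

```bash
python3 - <<'E'
from h import *
a=robot.capture('scene');b=robot.capture('top');w=robot.capture('wrist')
A=cv2.resize(a[105:225,95:325],(767,400),interpolation=cv2.INTER_CUBIC)[:, :400]
A=cv2.resize(a[145:225,125:245],(400,267),interpolation=cv2.INTER_CUBIC)
B=cv2.resize(b[155:235,270:390],(400,267),interpolation=cv2.INTER_CUBIC)
W=cv2.resize(w,(400,300))
save(np.vstack([np.hstack([A,B]),np.hstack([W,W*0])]),'C.png')
E
```

```text
(no output)
```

View pics/C.png

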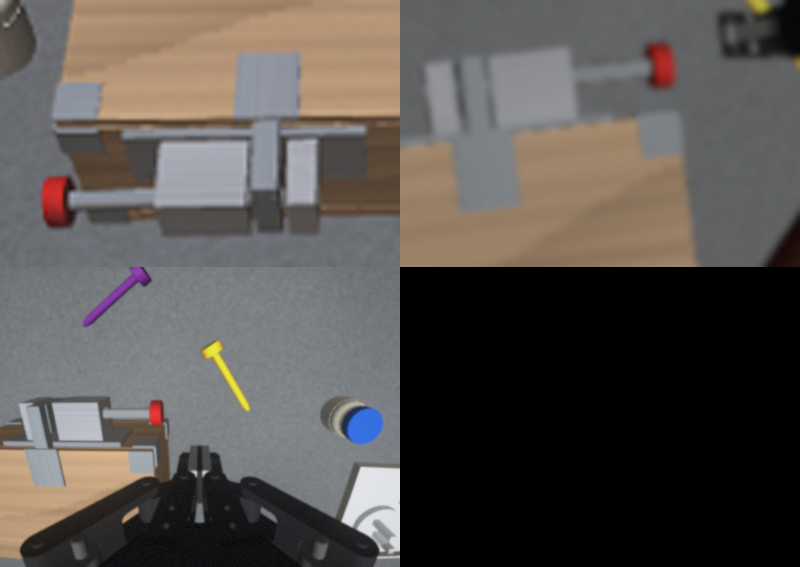

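The lid is shut with the lug in the gap at picture (268,190), and the pin is still out with its head at (58,200). I'll descend behind the head.

Emit:
jog_arm(
  deltas=[
    [[0,0,-0.3,0,0,0],[0,0,-0.6,0,0,0],[0,0,-0.9,0,0,0],[0,0,-1,0,0,0]],
  ],
)

```text
clock: 5.42
position: [0.6528, -0.1956, 0.0938]
tool_rot: [-0.001, 0.999, 0.049, -0.002]
force: [-0.8, 0.7, -1.1]
width: -0.0001
grip_force: 0.0
```

Emit:
jog_arm(
  deltas=[
    [[0,0,-0.15,0,0,0],[0,0,-0.225,0,0,0],[0,0,-0.225,0,0,0]],
  ],
)

```text
clock: 5.67
position: [0.6543, -0.197, 0.075]
tool_rot: [-0.0, 0.999, 0.048, -0.001]
force: [0.1, 0.4, -0.6]
width: 0.0003
grip_force: 0.0
```

Emit:
jog_arm(
  deltas=[
    [[-0.01,0.1,0,0,0,0],[-0.02,0.2,0,0,0,0],[-0.03,0.3,0,0,0,0],[-0.04,0.4,0,0,0,0],[-0.04,0.4,0,0,0,0]],
  ],
)

```text
clock: 6.08
position: [0.6516, -0.1561, 0.0772]
tool_rot: [0.0, 0.999, 0.049, 0.001]
force: [0.3, 0.6, -0.3]
width: -0.0001
grip_force: 0.0
```

Emit:
jog_arm(
  deltas=[
    [[-0.01,0.07,-0.03,0,0,0],[-0.014,0.14,-0.03,0,0,0],[-0.02,0.21,-0.03,0,0,0],[-0.028,0.28,-0.03,0,0,0],[-0.028,0.28,-0.03,0,0,0]],
  ],
)

```text
clock: 6.5
position: [0.6478, -0.1283, 0.0724]
tool_rot: [-0.001, 0.999, 0.049, -0.0]
force: [-0.3, -0.6, -0.6]
width: 0.0001
grip_force: 0.0
```

```bash
python3 - <<'E'
from h import *
a=robot.capture('scene');b=robot.capture('top')
A=cv2.resize(a[145:225,125:245],(400,267),interpolation=cv2.INTER_CUBIC)
B=cv2.resize(b[155:235,270:390],(400,267),interpolation=cv2.INTER_CUBIC)
save(np.hstack([A,B]),'D.png')
E
```

```text
(no output)
```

View pics/D.png

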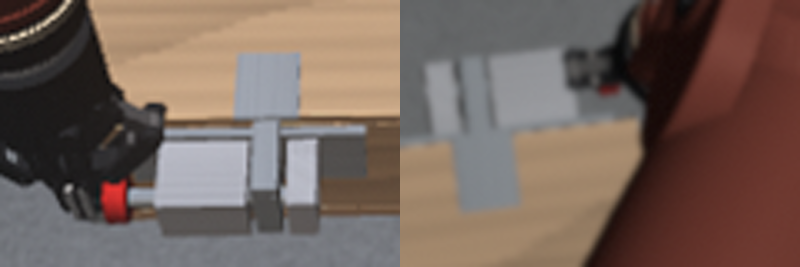

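The head is at picture (115,200), about 18 mm short of the block and sliding straight. I'll keep going in smaller steps.

Emit:
jog_arm(
  deltas=[
    [[-0.003,0.03,0,0,0,0],[-0.006,0.06,0,0,0,0],[-0.009,0.09,0,0,0,0],[-0.012,0.12,0,0,0,0],[-0.012,0.12,0,0,0,0]],
  ],
)

```text
clock: 7.02
position: [0.6469, -0.1174, 0.0728]
tool_rot: [-0.0, 0.999, 0.048, -0.0]
force: [0.2, 0.1, 0.2]
width: 0.0001
grip_force: 0.0
```

Emit:
jog_arm(
  deltas=[
    [[-0.001,0.01,0,0,0,0],[-0.002,0.02,0,0,0,0],[-0.003,0.03,0,0,0,0],[-0.004,0.04,0,0,0,0],[-0.004,0.04,0,0,0,0]],
  ],
)

```text
clock: 7.43
position: [0.6466, -0.114, 0.0728]
tool_rot: [0.0, 0.999, 0.048, 0.0]
force: [0.4, 0.1, 0.1]
width: 0.0002
grip_force: 0.0
```

Emit:
jog_arm(
  deltas=[
    [[-0.001,0.01,0,0,0,0],[-0.002,0.02,0,0,0,0],[-0.003,0.03,0,0,0,0],[-0.003,0.03,0,0,0,0]],
  ],
)

```text
clock: 7.77
position: [0.6463, -0.111, 0.0729]
tool_rot: [0.0, 0.999, 0.048, 0.0]
force: [0.8, 0.0, 0.2]
width: -0.0001
grip_force: 0.0
```

Emit:
jog_arm(
  deltas=[
    [[-0.001,0.01,0,0,0,0],[-0.002,0.02,0,0,0,0],[-0.002,0.02,0,0,0,0]],
  ],
)

```text
clock: 8.02
position: [0.6461, -0.1089, 0.0729]
tool_rot: [0.0, 0.999, 0.048, 0.0]
force: [-0.3, 0.6, 0.6]
width: 0.0002
grip_force: 0.0
```

```bash
python3 - <<'E'
from h import *
a=robot.capture('scene')
save(cv2.resize(a[165:225,125:205],(640,480),interpolation=cv2.INTER_CUBIC),'E.png')
E
```

```text
(no output)
```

View pics/E.png

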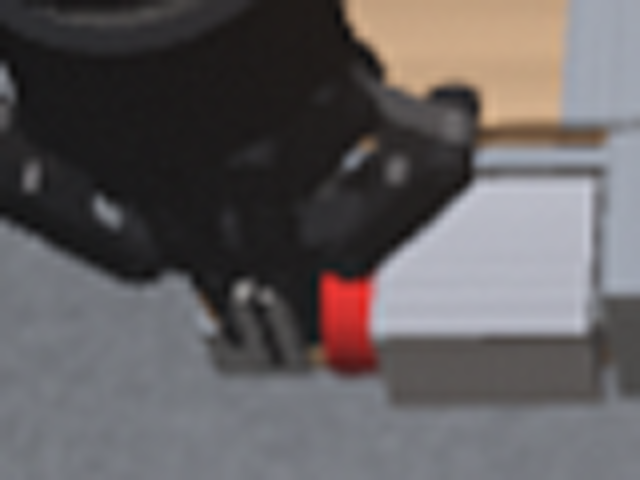

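The head's right edge is at (375,320) next to the block's face at about (378,320), so it is nearly seated. I'll push until the force shows contact.

Emit:
jog_arm(
  deltas=[
    [[-0.001,0.01,0,0,0,0],[-0.002,0.02,0,0,0,0],[-0.002,0.02,0,0,0,0]],
  ],
)

```text
clock: 8.32
position: [0.6461, -0.1087, 0.0729]
tool_rot: [0.002, 0.999, 0.047, 0.0]
force: [0.6, -8.3, -1.9]
width: -0.0003
grip_force: 4.0
```

Emit:
jog_arm(
  deltas=[
    [[0,0.01,0,0,0,0],[0,0.01,0,0,0,0],[0,0.01,0,0,0,0]],
  ],
)

```text
clock: 8.57
position: [0.6461, -0.1087, 0.0729]
tool_rot: [0.002, 0.999, 0.047, -0.0]
force: [0.7, -11.6, -1.5]
width: -0.0002
grip_force: 5.9
```

Emit:
jog_arm(
  deltas=[
    [[0,0.01,0,0,0,0],[0,0.01,0,0,0,0],[0,0.01,0,0,0,0]],
  ],
)

```text
clock: 8.82
position: [0.6461, -0.1086, 0.073]
tool_rot: [0.003, 0.999, 0.047, -0.0]
force: [1.0, -16.7, -2.5]
width: 0.0001
grip_force: 7.9
```

Emit:
jog_arm(
  deltas=[
    [[0.01,-0.15,0,0,0,0],[0.03,-0.4,0,0,0,0],[0.06,-0.7,0,0,0,0],[0.06,-0.7,0.3,0,0,0],[0.06,-0.7,0.7,0,0,0]],
  ],
)

```text
clock: 9.23
position: [0.6493, -0.176, 0.1389]
tool_rot: [-0.002, 0.999, 0.047, -0.003]
force: [0.4, 0.5, 0.7]
width: -0.0003
grip_force: 0.0
```

Emit:
jog_arm(
  deltas=[
    [[0,-0.2,0.3,0,0,0],[0,-0.5,0.6,0,0,0],[0,-0.8,0.6,0,0,0],[0,-0.8,0.6,0,0,0],[0,-0.8,0.6,0,0,0]],
  ],
)

```text
clock: 9.65
position: [0.6517, -0.2571, 0.2028]
tool_rot: [-0.0, 0.999, 0.047, 0.0]
force: [-1.0, 0.7, 0.1]
width: -0.0
grip_force: 0.0
```

```bash
python3 - <<'E'
from h import *
a=robot.capture('scene');b=robot.capture('top')
A=cv2.resize(a[105:225,95:325],(782,408),interpolation=cv2.INTER_CUBIC)
A=cv2.resize(a[160:230,125:245],(480,280),interpolation=cv2.INTER_CUBIC)
B=cv2.resize(b[160:235,230:380],(480,240),interpolation=cv2.INTER_CUBIC)
save(np.vstack([A,B]),'F.png')
print(robot.read_state()['force'])
E
```

```text
[0.30728568 0.54332343 0.77196818]
```

View pics/F.png

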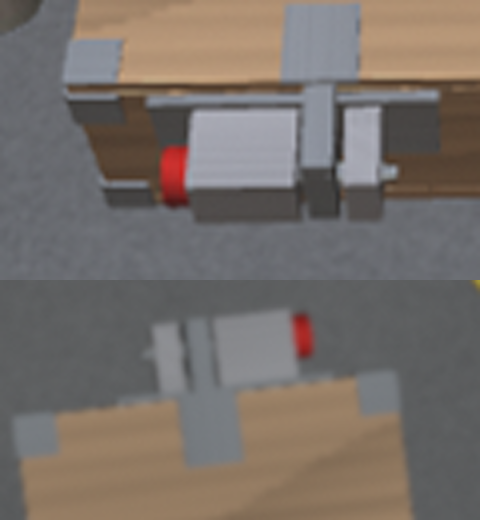

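The head sits against the fork at (175,175) and the pin's end sticks out of the second cheek at (390,172). The lid is still shut.

```bash
python3 -c "
from workcell import robot
print(robot.finish_job())"
```

```text
the job is handed in; nothing more can be done
None
```

I shut the lid and pushed the red-headed pin home through the fork and lug. The final pictures show its head against the fork and its end out of the far cheek. I handed the job in at about 10 s; no verdict came back, and the arm kept well clear of both bottles, though they were not in the last close-up.

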